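# Lay up a pedestal foot in the welding fixture

## Robot

A 6-joint arm with a two-finger parallel gripper is mounted at the origin on the work surface. World frame = base frame: x ahead of the robot, y to its left, z up, the work surface at z = 0. Lengths are in m, angles in rad, forces in N, time in s.
With the tool pointing down it reaches from about 0.3 to 0.775 m from the base axis. Payload 14.6 kg.
Tool frame: the origin (TCP) lies between the finger pads; the fingertips stand 19 mm ahead of it and the grasp point (between the pads) is the TCP; x points along the fingers, y is the direction in which the jaws open and shut, and the axes are right-handed (so a half turn about x gives the same grasp; the last joint's range is limited). The gripper opens to 85 mm and grips with 20 to 120 N. Pads are 22 mm wide; open, the fingers measure 114 mm over their backs; the gripper's body (76 mm by 85 mm) begins 54 mm behind the grasp point. The pads swing forward as they close: fully open they stand 13 mm farther back than shut.
Start: joints at [-0.067, 0.3, 1.521, -0, 1.321, -0.067], TCP at [0.55, -0, 0.25] pointing down, gripper open.
Joint ranges: [-3.03, 3.03], [-0.79, 2.21], [0.23, 2.52], [-1.04, 4.18], [0, 3.07], [-2.55, 2.55]. Speed limits (rad/s): [2.22, 2.22, 2.57, 3.14, 3.14, 3.14].

## Interface

Orientations are given as a rotation vector (axis times angle).
In Python, from rig import telemetry, optics, robot gives the robot as it stands. The module is installed in compiled form; this text tells all that it offers.
- The arm moves only by the tool play_rows, never from a script. Its argument "rows" is a list of rows, each a list of 5 numbers: the shift along the tool's x, y, z in units of 50 mm (1.0 is 50 mm), then the turn about the tool's x in units of 5 degrees (1.0 is 5 degrees), then the closure in counts, from 0 (fully open) to 255 (shut). A call has 1 to 8 rows; each row shifts and turns the commanded pose from where the row before left it, along the tool's axes as they then stand; what a row does not reach is not made up. A row lasts 1/10 s, in which the tool goes at most 50 mm and 8.59 degrees, less where a joint would pass 70% of its speed; a pose out of reach is approached as far as the arm can. A call is refused whole if a number of a shift passes 1 or a number of a turn 1, either way. A call with a gripper value outside its range is refused whole. The fingers move at their own pace and stop on an object; "force" is the grip in N (left out, the last holds). Time passes only in rows, so rows that do not move let the fingers close. It gives the time, the measured TCP pose, the force and the opening at its end, in the units of the state.
- telemetry.get_state(): the state, without advancing time (a new reading comes with each control period).
- optics.get_image(name): name is "scene" or "side" or "wrist"; returns (picture, depth): 384x512x3 uint8, red, green, blue; 384x512 float32, m along the optical axis (not along the pixel's ray), 0 where there is no reading.
- optics.get_calibration(name): a dict with "fx", "fy", "cx", "cy" (pixels), "rvec" (rotation vector, rad) and "tvec" (3), from world to camera coordinates, as OpenCV has them; the wrist camera has in their place "mount" (4x4, takes a point from camera to tool coordinates, whose origin is the TCP and whose axes are the tool frame's). Camera axes: x right, y down, z forward; pixel columns grow to the right and rows downward; lengths in m; the calibration is good to about 2 mm. A picture is of the moment at which its call begins: read the wrist's pose just before it. get_calibration takes no time and is no camera call.
- robot.hand_in(): hands the job in, once; it reports no verdict.
The state is a dict: "clock": time; "joint_positions": joint angles; "joint_vel": joint speeds; "joint_torque": joint torques, N m; "eef_pos": TCP position; "tcp_rot": TCP orientation; "force": force on the tool from outside, world axes, zero at the start; "wrist_torque": the same for the moment, N m; "gripper_width": opening from 0.0 (shut) to 1.0 (fully open).
Only numpy, scipy, OpenCV 4.12 (cv2) and the standard library are available. Lean on these libraries where they do the work, as an engineer would, in place of code of your own. Each camera call takes 0.05 s, during which the arm holds its last target. There are 200 camera calls.

## Task

Lay up the next machine foot for tack welding on the empty yellow fixture, one part at a time from the bottom up: the steel square plate centred in the fixture's black square and squared up with it, the blue pipe stub standing upright in the middle of the plate, the red disc flat and centred on the pipe, and last the copper weight, knob up, in the middle of the disc to press it all together. Let go of each part before fetching the next, and leave the finished grey foot on the green fixture, the hammer, the brush and the pliers undisturbed.

Things in the scene. Friction and masses are not known exactly. Their poses are not given: they have to be found in the camera images.
- fixture_top (a point): Yellow steel fixture pad, 110 x 110 mm, 12 mm thick, fixed to the table, to the left or right, turned a little. This point is the centre of its flat top face (12 mm above the table); x and y run along its sides, z up. A black square outline of 64 mm, flush and centred here, parallel to the sides, shows where the square plate goes.
- plate_mid (a point): Bright bare-steel square plate, 60 x 60 mm, 10 mm thick, 0.2 to 0.4 kg, lying flat on the table. The point is its centre, 5 mm above its underside; x and y run along its sides, z up.
- pipe_mid (a point): Blue pipe stub standing upright, outer diameter 42 mm, inner 32 mm, 45 mm tall, 0.14 to 0.28 kg. The point is its centre on the axis, 22.5 mm above its foot; z along the axis, up.
- cap_mid (a point): Red solid disc, diameter 54 mm, 10 mm thick, 0.12 to 0.26 kg, lying flat. The point is its centre, 5 mm above its underside; z up.
- weight_mid (a point): Copper weight: cylinder of diameter 44 mm, straight-sided up to 34 mm height, with a knob of diameter 26 mm on top (neck 20 mm), 50 mm tall in all, 0.31 to 0.6 kg, standing knob up. The point is on its axis half-way up, 25 mm above its underside; z up.
- finished_foot: a bystander, loose, to be left where it is: the finished, all-grey foot (square plate, pipe and disc in one piece), 60 x 60 mm and 65 mm tall, standing on the green fixture pad (110 x 110 x 12 mm, same as the yellow one). Origin at the centre of its underside, z up.
- hammer: a bystander, loose, to be left where it is: hammer with a wooden handle and steel head, 260 mm long, head 80 mm wide, 26 mm high, lying along its x axis, handle towards -x. Origin mid-length, on the table.
- brush: a bystander, loose, to be left where it is: flat brush with a wooden handle, steel ferrule and grey bristles, 200 mm long, 42 mm wide, 20 mm high, lying along its x axis, handle towards -x. Origin mid-length, on the table.
- pliers: a bystander, loose, to be left where it is: pliers with two yellow handles, 180 mm long, lying flat, jaws towards +x, 14 mm high. Origin at the pivot, on the table.
Mind the look-alikes: they are no part of the job. Of the things that look like the part that bears pipe_mid, the smaller one is meant. Of the things that look like the part that bears plate_mid, the larger one is meant.

How it is judged:
On the way, in this order (a step that is already met when the one before it is completed fails the run):
1. the square plate lies inside the yellow fixture's black square, squared up and let go (horizontal distance between plate_mid and fixture_top below 0.01 m and z of plate_mid in the frame of fixture_top between 0.001 and 0.009 m and angle between plate_mid's own z axis and vertical below 0.1 rad and (angle between the x axis of plate_mid and the x axis of fixture_top, either way round below 0.2 rad or angle between the x axis of plate_mid and the y axis of fixture_top, either way round below 0.2 rad) and linear speed of plate below 0.02 m/s and angular speed of plate below 0.2 rad/s and contact force between the fingers and plate below 0.1 N), for 0.2 s.
2. the blue pipe stub stands centred on the square plate, let go (horizontal distance between pipe_mid and plate_mid below 0.01 m and z of pipe_mid in the frame of fixture_top between 0.0285 and 0.0365 m and angle between pipe_mid's own z axis and vertical below 0.1 rad and linear speed of pipe below 0.02 m/s and angular speed of pipe below 0.2 rad/s and contact force between the fingers and pipe below 0.1 N), for 0.2 s.
3. the red disc lies centred on the pipe stub, let go (horizontal distance between cap_mid and pipe_mid below 0.01 m and z of cap_mid in the frame of fixture_top between 0.056 and 0.064 m and angle between cap_mid's own z axis and vertical below 0.1 rad and linear speed of cap below 0.02 m/s and angular speed of cap below 0.2 rad/s and contact force between the fingers and cap below 0.1 N), for 0.2 s.
4. the copper weight stands centred on the red disc, let go (horizontal distance between weight_mid and cap_mid below 0.01 m and z of weight_mid in the frame of fixture_top between 0.086 and 0.094 m and angle between weight_mid's own z axis and vertical below 0.1 rad and linear speed of weight below 0.02 m/s and angular speed of weight below 0.2 rad/s and contact force between the fingers and weight below 0.1 N), for 0.2 s.
At the end, for the whole second after the job is handed in: On the yellow fixture: plate (square to it within 0.2 rad, either way round), pipe, red disc, copper weight knob up; each centred within 10 mm on the thing below, level or upright within 0.1 rad, at its stacked height within 4 mm, at rest and released (all of step 1 and all of step 2 and all of step 3 and all of step 4); the robot touches nothing.
It fails at once if the finished grey foot is disturbed (moved more than 12 mm) (distance of finished_foot from where it was at the start of the episode above 0.012 m).
It fails at once if the hammer is disturbed (moved more than 20 mm) (distance of hammer from where it was at the start of the episode above 0.02 m).
It fails at once if the brush is disturbed (moved more than 20 mm) (distance of brush from where it was at the start of the episode above 0.02 m).
It fails at once if the pair of pliers is disturbed (moved more than 20 mm) (distance of pliers from where it was at the start of the episode above 0.02 m).
It also fails if it takes over 115 s, if anything falls off the work surface, if the arm or the gripper's body presses on something with over 40 N, if the wrist force passes 120 N, or if a joint passes its speed limit or range.

## Working session

There is one attempt and no reset: what is moved stays moved. The work goes in short steps, Python scripts to look and compute and a tool call to move; the robot and the scene stay as the last step left them, time stands still between calls to the robot, and variables do not carry over. Pictures are saved under pics/ and viewed, about 12 in all and at most 16, crops included, and the job is handed in when it is done.

Besides the shell and the picture viewer there is one more tool, called after ">>>" by a JSON object that holds its "api" and its "payload", one argument or row to a line. play_rows: Moves the arm, as the interface text tells. Its arguments: {"type":"object","properties":{"rows":{"type":"array","items":{"type":"array","items":{"type":"number"}}},"force":{"type":"number"}},"required":["rows"]}

```bash
mkdir -p pics; ls
cat > h.py <<'E'
import numpy as np, cv2
from rig import telemetry, optics, robot
def cal(n):
    c=optics.get_calibration(n); K=np.array([[c['fx'],0,c['cx']],[0,c['fy'],c['cy']],[0,0,1.]])
    if 'rvec' in c:
        R=cv2.Rodrigues(np.array(c['rvec'],float))[0]; t=np.array(c['tvec'],float)
        return K,R.T,-R.T@t
    s=telemetry.get_state(); M=np.array(c['mount'])
    R=cv2.Rodrigues(np.array(s['tcp_rot'],float))[0]
    return K,R@M[:3,:3],R@M[:3,3]+np.array(s['eef_pos'])
def ray(C,u,v,z):
    K,R,o=C; d=R@np.linalg.inv(K)@np.array([u,v,1.]); return o+d*(z-o[2])/d[2]
def cloud(C,D):
    K,R,o=C; v,u=np.mgrid[:D.shape[0],:D.shape[1]]
    P=np.stack([(u-K[0,2])/K[0,0]*D,(v-K[1,2])/K[1,1]*D,D],-1)
    return P@R.T+o
def save(n,im): cv2.imwrite('pics/'+n+'.png',cv2.cvtColor(im,cv2.COLOR_RGB2BGR))
E
python3 - <<'E'
from h import *
print(telemetry.get_state())
for n in('scene','side','wrist'):
    C=cal(n); im,D=optics.get_image(n); np.savez(''+n+'.npz',im=im,D=D); print(n,C)
    save(n+'0',im)
E
```

```text
pics
{'clock': 0.0, 'joint_positions': array([-6.65689281e-02,  3.00497266e-01,  1.52162576e+00,  8.64878509e-06,
        1.32067935e+00, -6.66035798e-02]), 'joint_vel': array([ 0.00043098, -0.00047926,  0.00121758, -0.00080298, -0.0004072 ,
       -0.00122072]), 'joint_torque': array([ 2.33377898e-03, -5.43485534e+01, -3.61782753e+01,  2.82532977e-05,
        4.14875918e-03, -3.55991256e-05]), 'eef_pos': array([5.49777430e-01, 3.08906012e-05, 2.49688044e-01]), 'tcp_rot': array([ 1.20867041,  1.21016879, -1.21002203]), 'force': array([-0.03609021,  1.13015947,  0.60085912]), 'wrist_torque': array([0.00883002, 0.08029493, 0.00440514]), 'gripper_width': 0.9957142752062628}
scene (array([[496.89833169,   0.        , 253.58346393],
       [  0.        , 496.89833169, 194.40528347],
       [  0.        ,   0.        ,   1.        ]]), array([[ 0.42345918,  0.78334226, -0.45503541],
       [ 0.90585473, -0.36033687,  0.22267586],
       [ 0.01046538, -0.50649012, -0.86218225]]), array([ 1.27077058, -0.31024256,  1.26235628]))
side (array([[481.2031334 ,   0.        , 256.95976147],
       [  0.        , 481.2031334 , 186.82839577],
       [  0.        ,   0.        ,   1.        ]]), array([[ 0.78832408, -0.47607561,  0.38973986],
       [-0.61519082, -0.60040595,  0.51093341],
       [-0.00924081, -0.6425455 , -0.76619181]]), array([ 0.04611537, -0.73984092,  1.14558991]))
wrist (array([[273.79606015,   0.        , 258.77031135],
       [  0.        , 273.79606015, 189.15730698],
       [  0.        ,   0.        ,   1.        ]]), array([[ 9.99999223e-01,  9.92823165e-04, -7.54167638e-04],
       [ 6.96398741e-04, -9.46519743e-01, -3.22645146e-01],
       [-1.03416413e-03,  3.22644370e-01, -9.46519699e-01]]), array([0.54974711, 0.0818624 , 0.37318684]))
```

View pics/scene0.png

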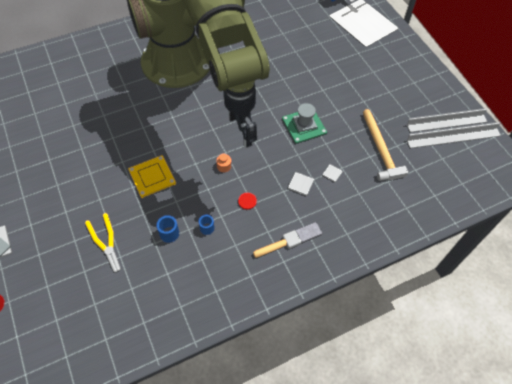

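View pics/side0.png

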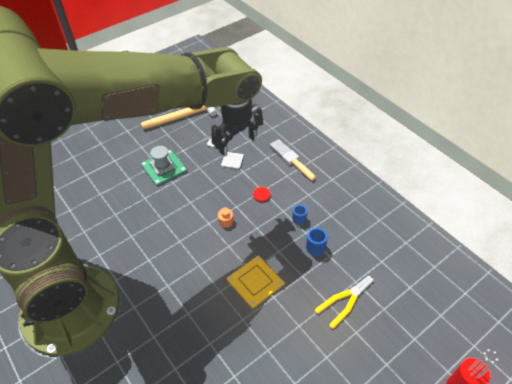

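Scene view: the yellow fixture is at (152,176), copper weight at (223,163) and red disc at (247,201). The look-alikes are steel plates at (301,184), larger, and (332,173), smaller, and blue pipes at (168,229), larger, and (206,224), smaller. I choose the plate at (301,184) and the pipe at (206,224). The side view agrees, except that the gripper partly hides the small plate there.

```bash
cat > m.py <<'E'
from h import *
def comps(mask,amin=40):
    n,l,s,c=cv2.connectedComponentsWithStats(mask.astype(np.uint8))
    return [(l==i) for i in range(1,n) if s[i,4]>=amin]
def masks(im):
    H=cv2.cvtColor(im,cv2.COLOR_RGB2HSV); h,s,v=[H[...,i].astype(int) for i in range(3)]
    return dict(yellow=(h>15)&(h<30)&(s>150)&(v>90),copper=(h>3)&(h<15)&(s>120)&(v>100),red=((h<4)|(h>176))&(s>180)&(v>120),
      blue=(h>100)&(h<125)&(s>130)&(v>40),steel=(s<40)&(v>165))
def run(n,im,D,C):
    P=cloud(C,D)
    for k,m in masks(im).items():
        for c in comps(m):
            p=P[c&(D>0)]
            if len(p)<20: continue
            if not(0.25<np.median(p[:,0])<0.95 and abs(np.median(p[:,1]))<.6): continue
            z=np.percentile(p[:,2],90); t=p[p[:,2]>z-0.006]; vv,uu=np.nonzero(c)
            r=cv2.minAreaRect((t[:,:2]*1000).astype(np.float32))
            print(n,k,'px',uu.mean().round(),vv.mean().round(),len(p),'z',z.round(4),'rect',np.round(r[0],1),np.round(r[1],1),round(r[2],1))
if __name__=='__main__':
    for n in('scene','side','wrist'):
        a=np.load(n+'.npz'); run(n,a['im'],a['D'],cal(n))
E
python3 m.py
python3 - <<'E'
from h import *
a=np.load('scene.npz')['im'][140:260,120:350]; save('crop',cv2.resize(a,None,fx=3.4,fy=3.4,interpolation=cv2.INTER_CUBIC))
E
```

```text
scene yellow px 152.0 176.0 1171 z 0.0143 rect [ 423.5 -236. ] [114.2 109. ] 1.8
scene yellow px 109.0 229.0 180 z 0.0151 rect [ 543.6 -402.9] [ 17.5 105.8] 82.6
scene yellow px 94.0 235.0 180 z 0.0153 rect [ 544.9 -444.7] [105.2  17.6] 11.4
scene copper px 224.0 163.0 206 z 0.0496 rect [476.4 -24.8] [23.8 23.6] 66.9
scene red px 247.0 201.0 222 z 0.0126 rect [620.1 -12.6] [50.  50.7] 7.5
scene blue px 167.0 228.0 443 z 0.0594 rect [ 622.5 -254.1] [52.3 52.8] 30.9
scene blue px 206.0 224.0 234 z 0.0446 rect [ 650.5 -150.9] [39.  40.8] 67.7
scene steel px 306.0 109.0 138 z 0.0803 rect [438.8 271.7] [43.5 42.6] 23.3
scene steel px 332.0 172.0 191 z 0.0103 rect [637.6 261.5] [44.4 45.7] 28.8
scene steel px 393.0 172.0 198 z 0.028 rect [719.7 419.3] [85.9 24.4] 79.2
scene steel px 301.0 183.0 352 z 0.0128 rect [631.6 157.4] [59.8 60.3] 41.0
scene steel px 302.0 234.0 438 z 0.0214 rect [786.3  79.1] [101.7  41. ] 87.2
scene steel px 112.0 258.0 184 z 0.0142 rect [ 633.2 -418.4] [75.5 22.2] 7.5
side yellow px 255.0 281.0 1517 z 0.0154 rect [ 420.3 -233.6] [110.4 110. ] 1.8
side yellow px 3
[... 1589 characters left out ...]
opper px 211.0 169.0 165 z 0.0277 rect [484.8 -13.8] [11.3 37.7] 48.8
wrist blue px 324.0 263.0 873 z 0.0452 rect [627.7 -84.1] [ 34.5 179. ] 13.9
wrist blue px 304.0 318.0 1317 z 0.0595 rect [ 585.5 -135. ] [ 50.7 288.3] 16.7
wrist steel px 261.0 146.0 93225 z 0.0017 rect [584.7  -1.5] [452.7 781.6] 80.8
wrist steel px 505.0 192.0 115 z 0.001 rect [905.5 -52.2] [70.6  5.5] 89.4
wrist steel px 294.0 306.0 2900 z 0.0012 rect [ 596.5 -232.8] [367.7 242.6] 57.6
wrist steel px 226.0 293.0 307 z 0.0012 rect [ 495.6 -226.7] [43.8 26.2] 85.8
wrist steel px 108.0 367.0 423 z 0.0012 rect [ 372.  -217.1] [481.7  55.2] 60.9
wrist steel px 410.0 370.0 295 z 0.0014 rect [ 715.4 -224.3] [ 53.5 481.1] 32.8
```

View pics/crop.png

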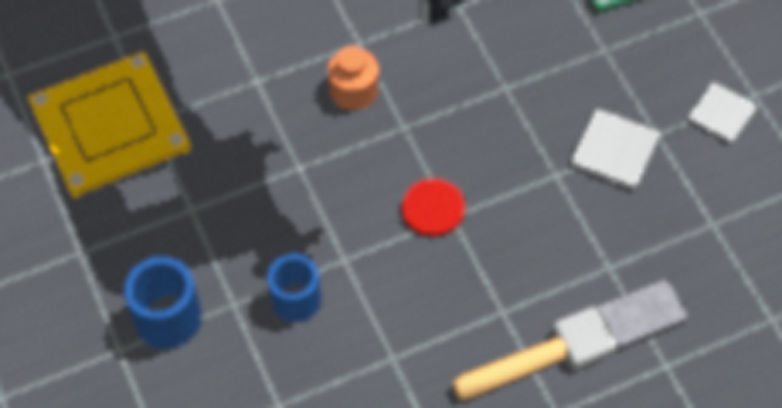

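View pics/wrist0.png

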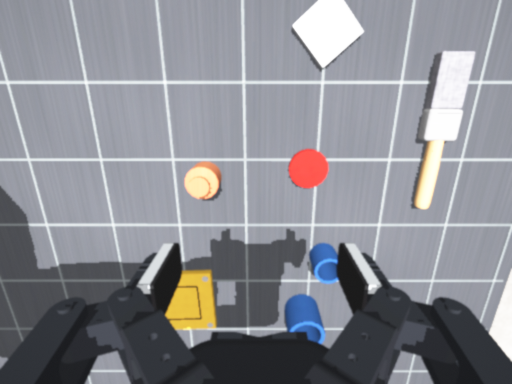

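The crop confirms the choices: the larger plate is at crop (615,148) and the smaller pipe at crop (294,287). Depth measures them at 60 mm against 45 mm, and 40 mm against 53 mm. Next I hover over the plate.

>>> {"api": "play_rows", "payload": {
  "rows": [
    [0.2,0.27,-0.52,0,20],
    [0.3,0.27,-0.52,0,20],
    [0.3,0.27,-0.52,0,20],
    [0.3,0.27,-0.52,0,20],
    [0.3,0.27,-0.52,0,20],
    [0.3,0.27,-0.52,0,20],
    [0,0,0,-1,20],
    [0,0,0,-1,20]
  ],
  "force": 50
}}

```text
clock: 0.95
eef_pos: [0.6307, 0.1568, 0.1639]
tcp_rot: [1.075, 1.29, -1.078]
force: [0.3, -0.9, -0.1]
gripper_width: 0.923
```

>>> {"api": "play_rows", "payload": {
  "rows": [
    [0,0,0,-1,20],
    [0,0,0,-1,20],
    [0,0,0,-1,20],
    [0,0,0,-1,20],
    [0,0,0,-1,20],
    [0,0,0,-1,20],
    [0,0,0,-0.2,20],
    [0,0,0,0,20]
  ]
}}

```text
clock: 1.75
eef_pos: [0.6309, 0.156, 0.1651]
tcp_rot: [0.669, 1.466, -0.669]
force: [-0.1, 1.0, -0.2]
gripper_width: 0.922
```

```bash
cat >> h.py <<'E'
def tool():
    s=telemetry.get_state(); return cv2.Rodrigues(np.array(s['tcp_rot'],float))[0],np.array(s['eef_pos']),s
def look(name=None):
    """wrist cloud + picture; finger tips in tool coordinates"""
    R,p,s=tool(); C=cal('wrist'); im,D=optics.get_image('wrist'); P=cloud(C,D)
    print('t',round(s['clock'],2),'tcp',np.round(p*1000,1),'jaw yaw',np.degrees(np.arctan2(R[1,1],R[0,1])).round(2),'w',round(s['gripper_width']*85,1),'F',np.round(s['force'],1))
    if name: save(name,im)
    return im,D,P,(P-p)@R
def togo(x,y,z,yaw=None):
    R,p,s=tool(); d=R.T@(np.array([x,y,z])-p*1000)/50
    cy=np.degrees(np.arctan2(R[1,1],R[0,1]))
    print('units to go',np.round(d,2), None if yaw is None else 'turn units %.2f'%(((cy-yaw+90)%180-90)/5))
E
python3 - <<'E'
from h import *; from m import *
im,D,P,T=look('w1')
f=(D>0)&(P[...,2]>0.03+0)&(T[...,0]>-0.1)&(abs(T[...,2])<0.04)&(abs(T[...,1])<0.07)
t=T[f]; print('fingers n',f.sum(),'tip x', np.percentile(t[:,0],[50,95,99,100]) if len(t) else None)
for sgn in(1,-1):
    q=t[(t[:,1]*sgn>0.01)]; print(sgn,len(q),q.max(0) if len(q) else '',q.min(0) if len(q) else '')
m=(P[...,2]>0.006)&(P[...,2]<0.016)&(im.min(-1)>170)
for c in comps(m,300):
    r=cv2.minAreaRect((P[c][:,:2]*1000).astype(np.float32)); print(r, np.median(P[c][:,2]))
E
```

```text
t 1.75 tcp [630.9 156.  165.1] jaw yaw 40.91 w 78.4 F [-0.1  1.  -0.2]
fingers n 34944 tip x [-0.05701987 -0.0129522   0.00129073  0.00902752]
1 15690 [0.00902752 0.06997817 0.01368854] [-0.07825721  0.01000139 -0.0207097 ]
-1 15809 [ 0.00895533 -0.01000294  0.013896  ] [-0.07830725 -0.06999937 -0.0207518 ]
((635.4192504882812, 261.06884765625), (44.71669387817383, 44.370296478271484), 31.388038635253906) 0.007327404274161953
((630.0663452148438, 156.51248168945312), (60.08644485473633, 60.44332504272461), 40.94200134277344) 0.009944276781461092
```

View pics/w1.png

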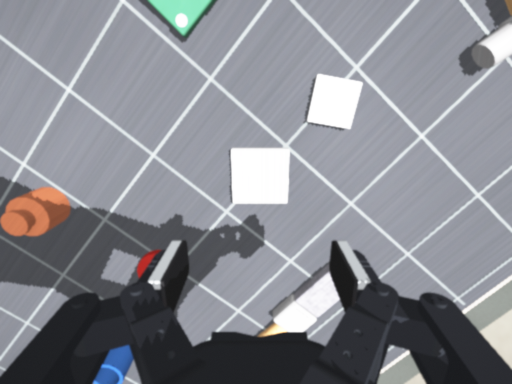

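The wrist view shows the chosen plate at (260,176), between and square with the fingers. The small plate at (335,100) is clear. I'll descend partway with the opening preset.

>>> {"api": "play_rows", "payload": {
  "rows": [
    [0.4,0,0,0,57],
    [0.5,0,0,0,57],
    [0.5,0,0,0,57],
    [0.5,0,0,0,57],
    [0.3,0,0,0,57],
    [0,0,0,0,57],
    [0,0,0,0,57]
  ]
}}

```text
clock: 2.5
eef_pos: [0.6314, 0.1561, 0.0561]
tcp_rot: [0.669, 1.465, -0.668]
force: [-0.6, 0.6, 0.8]
gripper_width: 0.781
```

```bash
cat >> h.py <<'E'
def tips(T,D,zmin_mask):
    f=(D>0)&zmin_mask&(T[...,0]>-0.1)&(abs(T[...,2])<0.025)&(abs(T[...,1])<0.07)&(abs(T[...,1])>0.008)
    t=T[f]; print('tips x+ x-',[np.round(t[t[:,1]*g>0][:,0].max()*1000,1) for g in(1,-1)])
E
python3 - <<'E'
from h import *
im,D,P,T=look()
tips(T,D,P[...,2]>0.025); togo(630.3,156.5,15,40.9)
E
```

```text
t 2.5 tcp [631.4 156.1  56.1] jaw yaw 40.97 w 66.4 F [-0.6  0.6  0.8]
tips x+ x- [np.float64(13.1), np.float64(12.6)]
units to go [ 0.83 -0.02 -0.02] turn units 0.01
```

>>> {"api": "play_rows", "payload": {
  "rows": [
    [0.3,-0.02,-0.02,0,57],
    [0.3,0,0,0,57],
    [0.19,0,0,0,57],
    [0,0,0,0,57],
    [0,0,0,0,100],
    [0,0,0,0,100],
    [0,0,0,0,100],
    [0,0,0,0,100]
  ],
  "force": 50
}}

```text
clock: 3.35
eef_pos: [0.6295, 0.1561, 0.0158]
tcp_rot: [0.668, 1.466, -0.668]
force: [0.4, -0.9, -1.6]
gripper_width: 0.678
```

>>> {"api": "play_rows", "payload": {
  "rows": [
    [0,0,0,0,100],
    [-0.2,0,0,0,100],
    [-0.4,0,0,0,100],
    [-0.4,0,0,0,100],
    [-0.4,0,0,0,100],
    [-0.4,0,0,0,100],
    [-0.2,0,0,0,100],
    [0,0,0,0,100]
  ]
}}

```text
clock: 4.15
eef_pos: [0.6302, 0.1562, 0.1176]
tcp_rot: [0.669, 1.463, -0.666]
force: [0.4, -0.2, -2.1]
gripper_width: 0.683
```

Run:
```python
from h import *
im,D,P,T=look('w2')
m=(im.min(-1)>150)&(T[...,0]>-0.01)&(T[...,0]<0.03)&(abs(T[...,1])<0.04)&(abs(T[...,2])<.05)&(D>0)
t=T[m]*1000; print(len(t)); 
if len(t): print(np.percentile(t,[2,50,98],axis=0).round(1), cv2.minAreaRect(t[:,1:].astype(np.float32)))
togo(422,-235,120,1.8)
```

```text
t 4.15 tcp [630.2 156.2 117.6] jaw yaw 41.0 w 58.0 F [ 0.4 -0.2 -2.1]
7321
[[  1.6 -30.3 -29.9]
 [  5.7  -2.9 -13.5]
 [  8.5  28.3   9.9]] ((-0.8427505493164062, -0.5827388763427734), (70.06550598144531, 59.89098358154297), 0.13696026802062988)
units to go [-0.08 -8.27  3.18] turn units 7.84
```

View pics/w2.png

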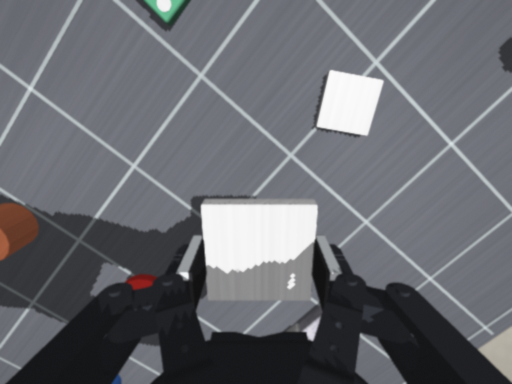

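The plate is held level and central, at (259,250) in the picture. Next I turn and carry it over to the fixture.

>>> {"api": "play_rows", "payload": {
  "rows": [
    [0,0,0,1,100],
    [0,0,0,1,100],
    [0,0,0,1,100],
    [0,0,0,1,100],
    [0,0,0,1,100],
    [0,0,0,1,100],
    [0,0,0,1,100],
    [0,0,0,0.84,100]
  ]
}}

```text
clock: 5.0
eef_pos: [0.629, 0.156, 0.1142]
tcp_rot: [1.187, 1.224, -1.19]
force: [-0.0, 0.6, -2.5]
gripper_width: 0.684
```

>>> {"api": "play_rows", "payload": {
  "rows": [
    [0,-0.18,0.32,0,100],
    [0,-0.3,0.52,0,100],
    [0,-0.365,0.64,0,100],
    [0,-0.365,0.64,0,100],
    [0,-0.365,0.64,0,100],
    [0,-0.365,0.64,0,100],
    [0,-0.365,0.64,0,100],
    [0,-0.365,0.64,0,100]
  ]
}}

```text
clock: 5.8
eef_pos: [0.5021, -0.083, 0.1148]
tcp_rot: [1.186, 1.225, -1.187]
force: [0.1, -0.4, -1.5]
gripper_width: 0.682
```

>>> {"api": "play_rows", "payload": {
  "rows": [
    [0,-0.365,0.64,0,100],
    [0,-0.365,0.64,0,100],
    [0,-0.365,0.64,0,100],
    [0,-0.3,0.52,0,100],
    [0,-0.3,0.52,0,100],
    [0,-0.18,0.32,0,100],
    [0,0,0,0,100],
    [0,0,0,0,100]
  ]
}}

```text
clock: 6.6
eef_pos: [0.4146, -0.2487, 0.1151]
tcp_rot: [1.187, 1.225, -1.187]
force: [0.6, 0.6, -1.6]
gripper_width: 0.684
```

Run:
```python
from h import *; from m import *
im,D,P,T=look('w3'); C=cal('wrist')
np.savez('w3.npz',im=im,D=D)
mk=masks(im)
for c in comps(mk['yellow'],300):
    p=P[c&(D>0)]; p=p[abs(p[:,2]-.012)<.006]
    if len(p)>100: print('yel',len(p),np.median(p[:,2]),cv2.minAreaRect((p[:,:2]*1000).astype(np.float32)))
t=T[(im.min(-1)>150)&(T[...,0]>-0.01)&(T[...,0]<0.03)&(abs(T[...,1])<0.04)&(abs(T[...,2])<.05)&(D>0)]*1000
print('plate top',np.percentile(t,[2,50,98],axis=0).round(1)); 
A=np.c_[t[:,1:],np.ones(len(t))]; print('plane',np.linalg.lstsq(A,t[:,0],rcond=None)[0])
togo(422,-235,60,1.8)
```

```text
t 6.6 tcp [ 414.6 -248.7  115.1] jaw yaw 1.75 w 58.2 F [ 0.6  0.6 -1.6]
yel 10440 0.011965195587419972 ((420.09613037109375, -234.8195037841797), (109.37212371826172, 105.95025634765625), 1.7947299480438232)
yel 266 0.01042496359917229 ((548.0879516601562, -444.2713928222656), (41.6832389831543, 11.33781623840332), 12.046856880187988)
plate top [[  3.1 -29.4 -29.4]
 [  5.6  -0.6  -9.7]
 [  8.7  28.7  16.7]]
plane [-2.30515663e-03 -1.48684280e-02  5.41312016e+00]
units to go [ 1.1   0.15 -0.26] turn units 0.00
```

View pics/w3.png

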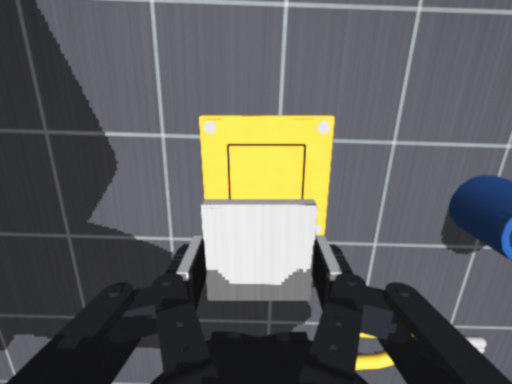

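The fixture's black outline runs from u=228 to 305, with its far edge at v≈144. The held plate is at (260,245), about 14 mm too far towards −y.

Run:
```python
from h import *; from m import *
C=cal('wrist'); a=np.load('w3.npz'); im,D=a['im'],a['D']
P=cloud(C,D); y=masks(im)['yellow']
dark=(~y)&(im.max(-1)<110)&(abs(P[...,2]-.012)<.006)&(abs(P[...,0]-.42)<.045)&(abs(P[...,1]+.235)<.045)
v,u=np.nonzero(dark); q=P[dark]*1000; print(len(q))
far=q[q[:,1]>np.percentile(q[:,1],99)-6]; print('far line y',np.median(far[:,1]),'x',far[:,0].min(),far[:,0].max())
low=q[(q[:,1]<far[:,1].min()-6)]; 
for g in(1,-1): s=low[(low[:,0]-420)*g>20]; print('side x',np.median(s[:,0]) if len(s) else None,len(s))
print('centre y by outline',np.median(far[:,1])-31.5)
for (uu,vv) in((228,144),(305,144)): print(ray(C,uu,vv,.012)*1000)
togo(420.5,-235.5,32,1.8)
```

```text
2
far line y -204.72263413487477 x 387.8172265770073 450.7285565404769
side x None 0
side x None 0
centre y by outline -236.22263413487477
[ 387.7661912 -204.9563973   12.       ]
[ 451.4901534  -202.89722309   12.        ]
units to go [ 1.66  0.12 -0.25] turn units 0.00
```

>>> {"api": "play_rows", "payload": {
  "rows": [
    [0.1,0.12,-0.25,0,100],
    [0.4,0,0,0,100],
    [0.4,0,0,0,100],
    [0.4,0,0,0,100],
    [0.2,0,0,0,100],
    [0.1,0,0,0,100],
    [0.06,0,0,0,100],
    [0,0,0,0,100]
  ]
}}

```text
clock: 7.45
eef_pos: [0.4208, -0.2361, 0.033]
tcp_rot: [1.186, 1.224, -1.186]
force: [0.1, -0.2, -2.3]
gripper_width: 0.684
```

Run:
```python
from h import *
R,p,s=tool(); print(p*1000,s['force']); togo(420.4,-235.7,28.3,1.8)
```

```text
[ 420.80289053 -236.0634925    33.01198983] [ 0.13684647 -0.22717276 -2.306122  ]
units to go [ 0.09 -0.01 -0.01] turn units 0.00
```

>>> {"api": "play_rows", "payload": {
  "rows": [
    [0.05,-0.01,-0.01,0,100],
    [0.04,0,0,0,100],
    [0,0,0,0,90],
    [0,0,0,0,57],
    [0,0,0,0,50],
    [0,0,0,0,45],
    [-0.2,0,0,0,45],
    [-0.4,0,0,0,45]
  ]
}}

```text
clock: 8.25
eef_pos: [0.4195, -0.2353, 0.0582]
tcp_rot: [1.186, 1.226, -1.187]
force: [-0.7, -0.0, 0.4]
gripper_width: 0.82
```

>>> {"api": "play_rows", "payload": {
  "rows": [
    [-0.5,0,0,0,45],
    [-0.5,0,0,0,45],
    [-0.6,0,0,0,45],
    [-0.3,0,0,0,45],
    [0,0,0,0,45]
  ]
}}

```text
clock: 8.75
eef_pos: [0.4208, -0.2362, 0.156]
tcp_rot: [1.186, 1.219, -1.185]
force: [-0.7, -0.0, -0.6]
gripper_width: 0.821
```

Run:
```python
from h import *; from m import *
im,D,P,T=look('w4')
m=(im.min(-1)>140)&(abs(P[...,2]-.022)<.005)&(abs(P[...,0]-.42)<.06)&(abs(P[...,1]+.235)<.06)
for c in comps(m,300): print('plate',cv2.minAreaRect((P[c][:,:2]*1000).astype(np.float32)),np.median(P[c][:,2]))
p=P[masks(im)['yellow']&(abs(P[...,2]-.012)<.005)]; print('yel',cv2.minAreaRect((p[:,:2]*1000).astype(np.float32)))
togo(649,-150.5,140,40)
```

```text
t 8.75 tcp [ 420.8 -236.2  156. ] jaw yaw 1.8 w 69.8 F [-0.7 -0.  -0.6]
plate ((419.6472473144531, -236.48374938964844), (60.12946701049805, 60.458587646484375), 1.653106927871704) 0.0219482793858774
yel ((437.33782958984375, -317.03643798828125), (124.29753112792969, 290.3197021484375), 11.852466583251953)
units to go [ 0.29  4.63 -1.56] turn units -7.64
```

View pics/w4.png

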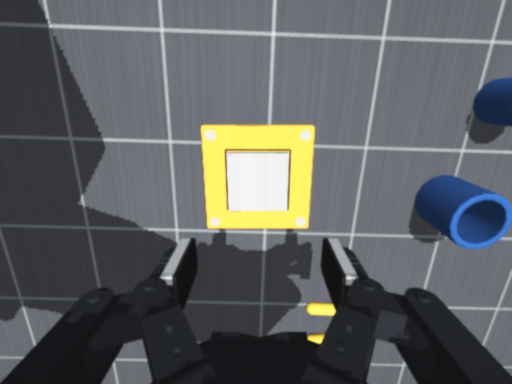

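The plate at (258,181) sits centred in the outline, within 1 mm and 0.2°. Next is the small pipe.

>>> {"api": "play_rows", "payload": {
  "rows": [
    [0,0.3,-0.1,0,57],
    [0.05,0.6,-0.2,0,57],
    [0.05,0.65,-0.22,0,57],
    [0.05,0.65,-0.22,0,57],
    [0.05,0.65,-0.22,0,57],
    [0.05,0.65,-0.22,0,57],
    [0.05,0.6,-0.2,0,57],
    [0,0.4,-0.13,0,57]
  ]
}}

```text
clock: 9.6
eef_pos: [0.6442, -0.1511, 0.136]
tcp_rot: [1.185, 1.227, -1.187]
force: [-1.4, 1.0, -0.1]
gripper_width: 0.775
```

>>> {"api": "play_rows", "payload": {
  "rows": [
    [0,0.13,-0.05,0,57],
    [0,0,0,0,57]
  ]
}}

```text
clock: 9.8
eef_pos: [0.6491, -0.1496, 0.1368]
tcp_rot: [1.185, 1.226, -1.186]
force: [0.0, -0.2, 0.0]
gripper_width: 0.777
```

```bash
cat >> h.py <<'E'
def disc(im,D,P,mask,z,x,y,r=.06):
    m=mask&(abs(P[...,2]-z)<.004)&(np.hypot(P[...,0]-x,P[...,1]-y)<r)
    q=(P[m]*1000); print('disc n',len(q),'circle',cv2.minEnclosingCircle(q[:,:2].astype(np.float32)),'z',np.median(q[:,2]).round(1),'rect',cv2.minAreaRect(q[:,:2].astype(np.float32))[:2])
E
python3 - <<'E'
from h import *; from m import *
im,D,P,T=look('w5')
disc(im,D,P,masks(im)['blue'],.045,.649,-.1505,.045)
disc(im,D,P,masks(im)['red'],.010,.618,-.0127,.06)
togo(649,-150.5,50,1.8)
E
```

```text
t 9.8 tcp [ 649.1 -149.6  136.8] jaw yaw 1.85 w 66.0 F [ 0.  -0.2  0. ]
disc n 763 circle ((647.885009765625, -151.919921875), 20.67007064819336) z 44.6 rect ((647.8617553710938, -151.9615936279297), (40.5300407409668, 39.98602294921875))
disc n 182 circle ((619.1417236328125, -21.75954246520996), 24.40064811706543) z 9.7 rect ((620.7833251953125, -30.114368438720703), (48.77518844604492, 18.619108200073242))
units to go [1.75 0.01 0.01] turn units 0.00
```

>>> {"api": "play_rows", "payload": {
  "rows": [
    [0.3,-0.025,0.045,0,57],
    [0.5,0,0,0,57],
    [0.5,0,0,0,57],
    [0.5,0,0,0,57],
    [0.3,0,0,0,57],
    [0.14,0,0,0,57],
    [0,0,0,0,57],
    [0,0,0,0,160]
  ],
  "force": 40
}}

```text
clock: 10.65
eef_pos: [0.6482, -0.153, 0.0273]
tcp_rot: [1.186, 1.223, -1.185]
force: [0.3, -0.8, -0.4]
gripper_width: 0.626
```

>>> {"api": "play_rows", "payload": {
  "rows": [
    [0,0,0,0,160],
    [0,0,0,0,160],
    [0,0,0,0,160],
    [0,0,0,0,160],
    [0,0,0,0,160],
    [-0.1,0,0,0,160],
    [-0.3,0,0,0,160],
    [-0.4,0,0,0,160]
  ]
}}

```text
clock: 11.45
eef_pos: [0.6474, -0.1526, 0.0668]
tcp_rot: [1.186, 1.225, -1.187]
force: [-0.0, -0.5, -1.7]
gripper_width: 0.486
```

>>> {"api": "play_rows", "payload": {
  "rows": [
    [-0.5,0,0,0,160],
    [-0.5,0,0,0,160],
    [-0.4,0,0,0,160],
    [-0.1,0,0,0,160],
    [0,0,0,0,160]
  ]
}}

```text
clock: 11.95
eef_pos: [0.6479, -0.1527, 0.1423]
tcp_rot: [1.186, 1.223, -1.185]
force: [0.6, 0.6, -2.5]
gripper_width: 0.485
```

Run:
```python
from h import *; from m import *
im,D,P,T=look('w6')
m=masks(im)['blue']&(abs(T[...,1])<.03)&(T[...,0]<0.06)&(T[...,0]>-.05)&(abs(T[...,2])<.05)&(D>0)
t=T[m]*1000; print(len(t),np.percentile(t,[1,50,99],axis=0).round(1))
top=t[t[:,0]<np.percentile(t[:,0],2)+4]; print('top',np.median(top[:,0]),cv2.minEnclosingCircle(top[:,1:].astype(np.float32)))
togo(419.6,-236.5,130,1.8)
```

```text
t 11.95 tcp [ 647.9 -152.7  142.3] jaw yaw 1.8 w 41.2 F [ 0.6  0.6 -2.5]
7499 [[-17.8 -19.5 -21.4]
 [ -7.3  -0.1   1.1]
 [ 25.5  19.6  17.5]]
top -16.66714916284224 ((-1.727259635925293, 1.136931300163269), 23.313743591308594)
units to go [ 0.22 -4.61  1.53] turn units 0.00
```

View pics/w6.png

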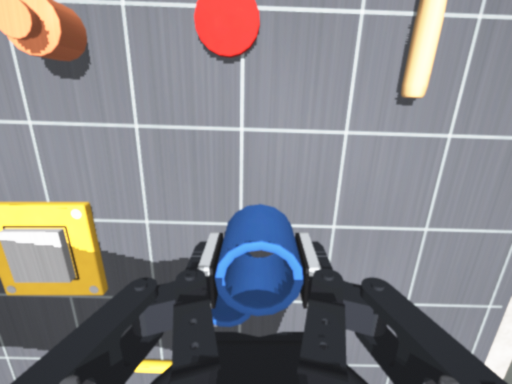

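The pipe is held upright, with its rim centred at (259,278). I'll carry it to the plate.

>>> {"api": "play_rows", "payload": {
  "rows": [
    [0,-0.3,0.1,0,160],
    [0,-0.55,0.18,0,160],
    [0,-0.65,0.22,0,160],
    [0,-0.65,0.22,0,160],
    [0,-0.65,0.22,0,160],
    [0,-0.65,0.22,0,160],
    [0,-0.5,0.16,0,160],
    [0,-0.4,0.13,0,160]
  ]
}}

```text
clock: 12.8
eef_pos: [0.4308, -0.2321, 0.1402]
tcp_rot: [1.186, 1.226, -1.187]
force: [0.1, 0.6, -2.6]
gripper_width: 0.484
```

>>> {"api": "play_rows", "payload": {
  "rows": [
    [0.2,-0.26,0.08,0,160],
    [0.3,0,0,0,160],
    [0.3,0,0,0,160],
    [0.3,0,0,0,160],
    [0.2,0,0,0,160],
    [0,0,0,0,160],
    [0,0,0,0,160]
  ]
}}

```text
clock: 13.5
eef_pos: [0.4198, -0.2364, 0.0763]
tcp_rot: [1.186, 1.224, -1.186]
force: [0.6, -0.6, -2.1]
gripper_width: 0.486
```

Run:
```python
from h import *; from m import *
im,D,P,T=look('w7')
m=(im.min(-1)>140)&(abs(P[...,2]-.022)<.005)&(abs(P[...,0]-.42)<.045)&(abs(P[...,1]+.235)<.045)
for c in comps(m,100): print('plate',cv2.minAreaRect((P[c][:,:2]*1000).astype(np.float32)),np.median(P[c][:,2]))
m=masks(im)['blue']&(abs(T[...,1])<.03)&(abs(T[...,2])<.05)&(D>0)&(T[...,0]<.035)&(T[...,0]>-.03)
t=T[m]*1000
for a in(-20,-10,0,10,18):
    s=t[abs(t[:,0]-a)<3]; print(a,len(s),s.min(0).round(1),s.max(0).round(1)) if len(s) else 0
print('foot x',np.percentile(t[:,0],99.8)); togo(419.6,-236.5,50,1.8)
```

```text
t 13.5 tcp [ 419.8 -236.4   76.3] jaw yaw 1.8 w 41.3 F [ 0.6 -0.6 -2.1]
plate ((419.4981384277344, -227.19415283203125), (59.98551940917969, 42.338748931884766), 1.8251328468322754) 0.021899112399229426
-20 943 [-18.8 -20.4 -21.8] [-17.   20.4  19. ]
-10 1077 [-13.  -21.2 -22. ] [-7.  20.6 16.4]
0 851 [ -3.  -21.1 -21.9] [ 3.  20.4 16.2]
10 645 [  7.  -21.  -21.7] [13.  20.5 16.3]
18 511 [ 15.  -17.5 -21.7] [21.  20.5 16.4]
foot x 25.74806057122055
units to go [ 0.53 -0.01 -0.  ] turn units 0.00
```

>>> {"api": "play_rows", "payload": {
  "rows": [
    [0.2,0,0.015,0,160],
    [0.2,0,0,0,160],
    [0.1,0,0,0,160],
    [0.03,0,0,0,160],
    [0,0,0,0,160],
    [0,0,0,0,160]
  ]
}}

```text
clock: 14.15
eef_pos: [0.4196, -0.2371, 0.0498]
tcp_rot: [1.186, 1.225, -1.186]
force: [-4.7, 2.6, 4.9]
gripper_width: 0.482
```

Contact is felt. I'll release and back off.

>>> {"api": "play_rows", "payload": {
  "rows": [
    [0,0,0,0,135],
    [0,0,0,0,110],
    [0,0,0,0,80],
    [0,0,0,0,57],
    [0,0,0,0,57],
    [-0.2,0,0,0,57],
    [-0.4,0,0,0,57],
    [-0.5,0,0,0,57]
  ]
}}

```text
clock: 14.95
eef_pos: [0.4195, -0.237, 0.1055]
tcp_rot: [1.186, 1.225, -1.186]
force: [0.2, -0.5, 0.1]
gripper_width: 0.775
```

>>> {"api": "play_rows", "payload": {
  "rows": [
    [-0.5,0,0,0,57],
    [-0.5,0,0,0,45],
    [-0.2,0,0,0,45],
    [0,0,0,0,45]
  ]
}}

```text
clock: 15.35
eef_pos: [0.4202, -0.2374, 0.166]
tcp_rot: [1.186, 1.221, -1.185]
force: [-0.4, -0.1, -0.6]
gripper_width: 0.821
```

Run:
```python
from h import *; from m import *
im,D,P,T=look('w8')
disc(im,D,P,masks(im)['blue'],.067,.4196,-.2365,.06)
m=(im.min(-1)>140)&(abs(P[...,2]-.022)<.005)&(abs(P[...,0]-.42)<.045)&(abs(P[...,1]+.235)<.045)
for c in comps(m,100): print('plate',cv2.minAreaRect((P[c][:,:2]*1000).astype(np.float32)),np.median(P[c][:,2]))
togo(618,-12.7,120,1.8)
```

```text
t 15.35 tcp [ 420.2 -237.4  166. ] jaw yaw 1.8 w 69.8 F [-0.4 -0.1 -0.6]
disc n 592 circle ((419.1810607910156, -235.50425720214844), 20.0355281829834) z 66.6 rect ((419.2624206542969, -235.56028747558594), (38.66832733154297, 39.09988021850586))
plate ((419.5295715332031, -236.16845703125), (60.086238861083984, 60.05976104736328), 1.6814078092575073) 0.02193673862650375
plate ((419.2460632324219, -243.0984649658203), (27.72036361694336, 19.14262580871582), 1.7287065982818604) 0.021993972065179057
units to go [ 0.9   4.1  -4.36] turn units -0.00
```

View pics/w8.png

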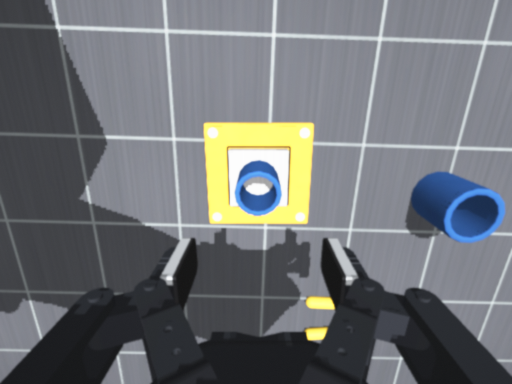

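The pipe stands upright at (258,190), centred on the plate within 1 mm. Next is the red disc.

>>> {"api": "play_rows", "payload": {
  "rows": [
    [0,0.2,-0.21,0,57],
    [0.05,0.4,-0.42,0,57],
    [0.1,0.45,-0.48,0,57],
    [0.1,0.45,-0.48,0,57],
    [0.1,0.45,-0.48,0,57],
    [0.1,0.45,-0.48,0,57],
    [0.1,0.45,-0.48,0,57],
    [0.1,0.45,-0.48,0,57]
  ]
}}

```text
clock: 16.2
eef_pos: [0.5798, -0.0544, 0.1305]
tcp_rot: [1.185, 1.226, -1.187]
force: [-0.6, -0.2, -0.2]
gripper_width: 0.775
```

>>> {"api": "play_rows", "payload": {
  "rows": [
    [0.1,0.4,-0.43,0,57],
    [0.1,0.3,-0.32,0,57],
    [0,0.1,-0.11,0,57],
    [0,0,0,0,57],
    [0,0,0,0,57]
  ]
}}

```text
clock: 16.7
eef_pos: [0.6174, -0.0127, 0.122]
tcp_rot: [1.186, 1.224, -1.187]
force: [0.3, 0.0, -0.3]
gripper_width: 0.773
```

Run:
```python
from h import *; from m import *
im,D,P,T=look('w9')
disc(im,D,P,masks(im)['red'],.010,.618,-.0127,.06)
disc(im,D,P,masks(im)['copper'],.049,.4745,-.026,.06)
togo(618,-12.7,16,1.8)
```

```text
t 16.7 tcp [617.4 -12.7 122. ] jaw yaw 1.78 w 65.7 F [ 0.3  0.  -0.3]
disc n 226 circle ((617.23583984375, -11.506950378417969), 25.58506965637207) z 9.8 rect ((614.288330078125, -9.9384765625), (49.664005279541016, 42.75655746459961))
disc n 121 circle ((477.3982238769531, -24.312889099121094), 12.401567459106445) z 47.2 rect ((482.13031005859375, -22.381187438964844), (10.222317695617676, 24.80293846130371))
units to go [ 2.13  0.01 -0.01] turn units -0.01
```

Run:
```python
from h import *
im,D,P,T=look()
r=(im[...,0].astype(int)-im[...,1]>60)
disc(im,D,P,r,.010,.617,-.012,.04)
m=r&(abs(P[...,2]-.01)<.004)&(np.hypot(P[...,0]-.617,P[...,1]+.012)<.04)
c=max(cv2.findContours(m.astype(np.uint8),0,1)[0],key=len)[:,0]
q=np.array([P[v,u,:2] for u,v in c])*1000
A=np.c_[2*q,np.ones(len(q))]; s=np.linalg.lstsq(A,(q**2).sum(1),rcond=None)[0]; print('fit',s[:2],np.sqrt(s[2]+s[:2]@s[:2]))
togo(*s[:2],16,1.8)
```

```text
t 16.75 tcp [617.4 -13.  122.3] jaw yaw 1.76 w 66.0 F [-0.3  0.8 -0.1]
disc n 2551 circle ((616.8666381835938, -12.825882911682129), 26.9698429107666) z 9.9 rect ((617.0742797851562, -12.854122161865234), (53.06605911254883, 52.54267883300781))
fit [617.01921992 -12.69429535] 26.225386892526686
units to go [ 2.13 -0.01 -0.01] turn units -0.01
```

>>> {"api": "play_rows", "payload": {
  "rows": [
    [0.3,-0.01,0,0,57],
    [0.5,0,0,0,57],
    [0.5,0,0,0,57],
    [0.4,0,0,0,57],
    [0.3,0,0,0,57],
    [0.1,0,0,0,57],
    [0,0,0,0,57],
    [0,0,0,0,57]
  ],
  "force": 40
}}

```text
clock: 17.6
eef_pos: [0.6178, -0.0125, 0.0181]
tcp_rot: [1.187, 1.223, -1.185]
force: [0.3, -0.6, 0.1]
gripper_width: 0.775
```

Run:
```python
from h import *
R,p,s=tool(); print(p*1000,s['force']); togo(617,-12.8,16,1.8)
```

```text
[617.79158702 -12.46620041  18.09895593] [ 0.3245178  -0.62478947  0.12526086]
units to go [ 0.04 -0.02  0.01] turn units -0.00
```

>>> {"api": "play_rows", "payload": {
  "rows": [
    [0.02,-0.01,0,0,57],
    [0,0,0,0,120],
    [0,0,0,0,120],
    [0,0,0,0,120],
    [0,0,0,0,120],
    [0,0,0,0,120],
    [-0.2,0,0,0,120],
    [-0.4,0,0,0,120]
  ]
}}

```text
clock: 18.4
eef_pos: [0.616, -0.0123, 0.0458]
tcp_rot: [1.185, 1.226, -1.188]
force: [0.0, 0.0, -1.9]
gripper_width: 0.609
```

>>> {"api": "play_rows", "payload": {
  "rows": [
    [-0.5,0,0,0,120],
    [-0.5,0,0,0,120],
    [-0.5,0,0,0,120],
    [-0.3,0,0,0,120],
    [0,0,0,0,120],
    [0,0,0,0,120]
  ]
}}

```text
clock: 19.0
eef_pos: [0.6165, -0.0124, 0.1355]
tcp_rot: [1.186, 1.225, -1.187]
force: [-0.7, -0.2, -2.1]
gripper_width: 0.607
```

```bash
cat > held.py <<'E'
from h import *
im,D,P,T=look('w10')
m=(im[...,0].astype(int)-im[...,1]>60)&(abs(T[...,1])<.035)&(abs(T[...,2])<.04)&(D>0)&(abs(T[...,0])<.03)
t=T[m]*1000; print(len(t),np.percentile(t,[1,50,99],axis=0).round(1))
A=np.c_[t[:,1:],np.ones(len(t))]; print('plane',np.linalg.lstsq(A,t[:,0],rcond=None)[0]); print(cv2.minEnclosingCircle(t[:,1:].astype(np.float32)))
E
python3 - <<'E'
import held; from h import *
togo(419.3,-235.6,140,1.8)
E
```

```text
t 19.0 tcp [616.5 -12.4 135.5] jaw yaw 1.8 w 51.6 F [-0.7 -0.2 -2.1]
6838 [[  6.1 -25.1 -25.9]
 [  7.5  -0.1  -2.9]
 [ 14.6  24.7  24.7]]
plane [ 9.61496269e-04 -3.05251663e-02  7.68800844e+00]
((-0.25356999039649963, 0.6858659386634827), 27.525821685791016)
units to go [-0.09 -4.08  4.34] turn units 0.00
```

View pics/w10.png

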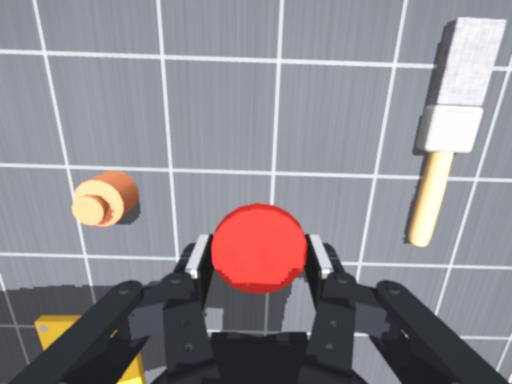

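The disc is held flat and central, at (259,248). I'll carry it over the pipe.

>>> {"api": "play_rows", "payload": {
  "rows": [
    [0,-0.2,0.21,0,120],
    [0,-0.35,0.37,0,120],
    [0,-0.45,0.48,0,120],
    [0,-0.45,0.48,0,120],
    [0,-0.45,0.48,0,120],
    [0,-0.45,0.48,0,120],
    [0,-0.45,0.48,0,120],
    [0,-0.45,0.48,0,120]
  ]
}}

```text
clock: 19.85
eef_pos: [0.4584, -0.191, 0.1351]
tcp_rot: [1.186, 1.226, -1.187]
force: [0.6, -0.1, -1.4]
gripper_width: 0.608
```

>>> {"api": "play_rows", "payload": {
  "rows": [
    [0,-0.4,0.42,0,120],
    [0,-0.3,0.32,0,120],
    [0,-0.13,0.14,0,120],
    [0.2,0,0,0,120],
    [0.2,0,0,0,120],
    [0.2,0,0,0,120],
    [0,0,0,0,120],
    [0,0,0,0,120]
  ]
}}

```text
clock: 20.65
eef_pos: [0.42, -0.2352, 0.1059]
tcp_rot: [1.185, 1.225, -1.186]
force: [-0.6, -0.5, -1.9]
gripper_width: 0.605
```

Run:
```python
import held; from h import *; from m import *
im,P=held.im,held.P
m=(im.min(-1)>140)&(abs(P[...,2]-.022)<.005)&(abs(P[...,0]-.42)<.045)&(abs(P[...,1]+.235)<.045)
for c in comps(m,100): print('plate',cv2.minAreaRect((P[c][:,:2]*1000).astype(np.float32)))
togo(419.3,-235.6,85,1.8)
```

```text
t 20.65 tcp [ 420.  -235.2  105.9] jaw yaw 1.85 w 51.4 F [-0.6 -0.5 -1.9]
6784 [[  6.2 -25.1 -25.9]
 [  7.5  -0.1  -3. ]
 [ 14.3  24.4  24.5]]
plane [ 7.68973684e-04 -3.02084597e-02  7.64088567e+00]
((-0.3866931200027466, 0.5675337910652161), 27.395763397216797)
plate ((419.4512023925781, -227.34390258789062), (59.99105453491211, 42.702247619628906), 1.7717247009277344)
units to go [ 0.43 -0.02  0.  ] turn units 0.01
```

>>> {"api": "play_rows", "payload": {
  "rows": [
    [0.15,-0.01,0,0,120],
    [0.15,0,0,0,120],
    [0.1,0,0,0,120],
    [0.03,0,0,0,120],
    [0,0,0,0,120],
    [0,0,0,0,120]
  ]
}}

```text
clock: 21.3
eef_pos: [0.4193, -0.2358, 0.0848]
tcp_rot: [1.186, 1.224, -1.186]
force: [0.7, -0.1, -2.0]
gripper_width: 0.608
```

Run:
```python
from h import *
R,p,s=tool(); print(p*1000,s['force']); togo(419.3,-235.6,84,1.8)
```

```text
[ 419.33784891 -235.760804     84.82926337] [ 0.70271186 -0.13024264 -2.02074307]
units to go [ 0.02 -0.   -0.  ] turn units -0.00
```

>>> {"api": "play_rows", "payload": {
  "rows": [
    [0.02,0,0,0,120],
    [0,0,0,0,120],
    [0,0,0,0,120]
  ]
}}

```text
clock: 21.6
eef_pos: [0.4194, -0.2358, 0.0842]
tcp_rot: [1.186, 1.223, -1.186]
force: [-1.9, 0.8, 5.3]
gripper_width: 0.608
```

Contact. I'll release and retreat.

>>> {"api": "play_rows", "payload": {
  "rows": [
    [0,0,0,0,95],
    [0,0,0,0,75],
    [0,0,0,0,57],
    [0,0,0,0,50],
    [0,0,0,0,50],
    [-0.2,0,0,0,50],
    [-0.4,0,0,0,50],
    [-0.5,0,0,0,50]
  ]
}}

```text
clock: 22.4
eef_pos: [0.419, -0.2355, 0.1395]
tcp_rot: [1.186, 1.225, -1.186]
force: [-0.2, 0.7, 0.6]
gripper_width: 0.802
```

>>> {"api": "play_rows", "payload": {
  "rows": [
    [-0.5,0,0,0,50],
    [-0.3,0,0,0,50],
    [0,0,0,0,50],
    [0,0,0,0,50]
  ]
}}

```text
clock: 22.8
eef_pos: [0.4191, -0.2356, 0.1787]
tcp_rot: [1.186, 1.224, -1.186]
force: [0.6, -0.2, -0.2]
gripper_width: 0.806
```

Run:
```python
from h import *; from m import *
im,D,P,T=look('w11')
disc(im,D,P,(im[...,0].astype(int)-im[...,1]>60),.077,.4193,-.2356,.05)
m=(im[...,0].astype(int)-im[...,1]>60)&(abs(P[...,2]-.077)<.004)&(np.hypot(P[...,0]-.4193,P[...,1]+.2356)<.04)
q=P[m]*1000; print('tilt',np.linalg.lstsq(np.c_[q[:,:2],np.ones(len(q))],q[:,2],rcond=None)[0])
togo(475,-26,140,1.8)
```

```text
t 22.8 tcp [ 419.1 -235.6  178.7] jaw yaw 1.8 w 68.5 F [ 0.6 -0.2 -0.2]
disc n 2691 circle ((419.089111328125, -236.02093505859375), 26.76863670349121) z 76.9 rect ((418.92529296875, -235.4937744140625), (51.73070526123047, 51.98723220825195))
tilt [-5.78635390e-04 -6.90593922e-03  7.54910484e+01]
units to go [ 0.76  1.25 -4.15] turn units 0.00
```

View pics/w11.png

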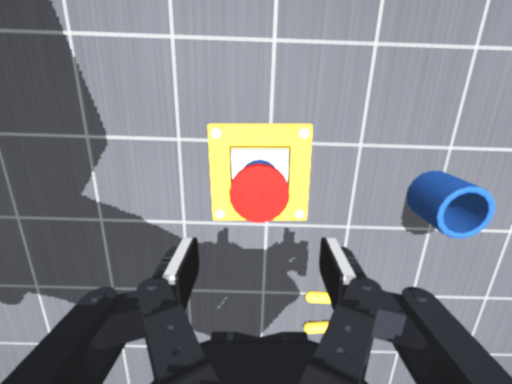

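The disc at (259,193) lies level and centred at 76.9 mm top height. Next is the copper weight.

>>> {"api": "play_rows", "payload": {
  "rows": [
    [0,0.08,-0.25,0,57],
    [0,0.14,-0.45,0,57],
    [0.05,0.18,-0.6,0,57],
    [0.05,0.18,-0.6,0,57],
    [0.1,0.18,-0.6,0,57],
    [0.1,0.18,-0.6,0,57],
    [0.1,0.15,-0.5,0,57],
    [0.1,0.1,-0.35,0,57]
  ]
}}

```text
clock: 23.65
eef_pos: [0.4724, -0.034, 0.1529]
tcp_rot: [1.185, 1.226, -1.186]
force: [-0.3, -0.8, -0.0]
gripper_width: 0.773
```

>>> {"api": "play_rows", "payload": {
  "rows": [
    [0,0.06,-0.2,0,57],
    [0,0,0,0,57],
    [0,0,0,0,57]
  ]
}}

```text
clock: 23.95
eef_pos: [0.4751, -0.0265, 0.1538]
tcp_rot: [1.186, 1.224, -1.186]
force: [0.8, -0.3, 0.1]
gripper_width: 0.776
```

Run:
```python
from h import *; from m import *
im,D,P,T=look('w12')
r=(im[...,0].astype(int)-im[...,2]>50)
disc(im,D,P,r,.050,.475,-.026,.05)
disc(im,D,P,r,.034,.475,-.026,.05)
togo(475,-26,20,1.8)
```

```text
t 23.95 tcp [475.1 -26.5 153.8] jaw yaw 1.81 w 66.0 F [ 0.8 -0.3  0.1]
disc n 650 circle ((474.36138916015625, -25.434919357299805), 13.074108123779297) z 49.9 rect ((474.1456604003906, -25.107454299926758), (24.945240020751953, 25.177719116210938))
disc n 911 circle ((474.1181335449219, -25.458364486694336), 21.947446823120117) z 34.5 rect ((473.9466552734375, -25.480010986328125), (43.183345794677734, 43.11768341064453))
units to go [ 2.68 -0.   -0.02] turn units -0.01
```

>>> {"api": "play_rows", "payload": {
  "rows": [
    [0.3,-0.02,-0.02,0,57],
    [0.5,0,0,0,57],
    [0.5,0,0,0,57],
    [0.5,0,0,0,57],
    [0.5,0,0,0,57],
    [0.25,0,0,0,57],
    [0.12,0,0,0,57],
    [0,0,0,0,57]
  ],
  "force": 60
}}

```text
clock: 24.8
eef_pos: [0.4742, -0.0257, 0.0203]
tcp_rot: [1.186, 1.224, -1.187]
force: [0.9, -0.2, 0.3]
gripper_width: 0.778
```

>>> {"api": "play_rows", "payload": {
  "rows": [
    [0,0,0,0,57],
    [0,0,0,0,150],
    [0,0,0,0,150],
    [0,0,0,0,150],
    [0,0,0,0,150],
    [0,0,0,0,150],
    [0,0,0,0,150],
    [0,0,0,0,150]
  ]
}}

```text
clock: 25.6
eef_pos: [0.4746, -0.0255, 0.0214]
tcp_rot: [1.186, 1.223, -1.185]
force: [-3.8, 0.6, 11.7]
gripper_width: 0.5
```

>>> {"api": "play_rows", "payload": {
  "rows": [
    [-0.2,0,0,0,150],
    [-0.4,0,0,0,150],
    [-0.5,0,0,0,150],
    [-0.5,0,0,0,150],
    [-0.5,0,0,0,150],
    [-0.4,0,0,0,150],
    [0,0,0,0,150],
    [0,0,0,0,150]
  ]
}}

```text
clock: 26.4
eef_pos: [0.4739, -0.0253, 0.1449]
tcp_rot: [1.186, 1.224, -1.186]
force: [0.3, 0.2, -5.1]
gripper_width: 0.493
```

```bash
cat > heldw.py <<'E'
from h import *
im,D,P,T=look('w13')
m=(im[...,0].astype(int)-im[...,2]>50)&(abs(T[...,1])<.03)&(abs(T[...,2])<.04)&(D>0)&(abs(T[...,0])<.045)
t=T[m]*1000; print(len(t),np.percentile(t,[.5,50,99],axis=0).round(1))
a=t[:,0].min(); k=t[t[:,0]<np.percentile(t[:,0],1)+2.5]
print('knob top',np.median(k[:,0]),cv2.minEnclosingCircle(k[:,1:].astype(np.float32)),'tilt',np.linalg.lstsq(np.c_[k[:,1:],np.ones(len(k))],k[:,0],rcond=None)[0])
togo(419.0,-235.7,140,1.8)
E
python3 heldw.py
```

```text
t 26.4 tcp [473.9 -25.3 144.9] jaw yaw 1.8 w 41.9 F [ 0.3  0.2 -5.1]
7894 [[-29.5 -21.2 -22. ]
 [-13.5  -0.1  -9.7]
 [ 18.9  20.3  11.3]]
knob top -28.393596968301832 ((-0.3904852867126465, -0.3285232186317444), 13.362010955810547) tilt [ 2.46943403e-03 -3.77867997e-03 -2.83744733e+01]
units to go [ 0.09 -1.22  4.17] turn units 0.00
```

View pics/w13.png

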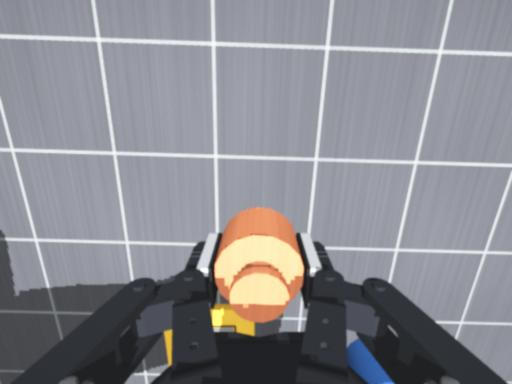

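The weight is held upright, knob at (259,290). I'll carry it over the disc.

>>> {"api": "play_rows", "payload": {
  "rows": [
    [0,-0.07,0.25,0,150],
    [0,-0.13,0.45,0,150],
    [0,-0.18,0.6,0,150],
    [0,-0.18,0.6,0,150],
    [0,-0.18,0.6,0,150],
    [0,-0.18,0.6,0,150],
    [0,-0.13,0.45,0,150],
    [0,-0.1,0.35,0,150]
  ]
}}

```text
clock: 27.25
eef_pos: [0.4216, -0.2238, 0.1442]
tcp_rot: [1.187, 1.225, -1.188]
force: [-0.1, 1.0, -4.5]
gripper_width: 0.499
```

>>> {"api": "play_rows", "payload": {
  "rows": [
    [0,-0.05,0.2,0,150],
    [0,-0.02,0.07,0,150],
    [0.2,0,0,0,150],
    [0.2,0,0,0,150],
    [0.1,0,0,0,150],
    [0,0,0,0,150],
    [0,0,0,0,150]
  ]
}}

```text
clock: 27.95
eef_pos: [0.4199, -0.2354, 0.1202]
tcp_rot: [1.186, 1.224, -1.186]
force: [0.7, 0.2, -4.4]
gripper_width: 0.497
```

Run:
```python
import heldw; from h import *; from m import *
im,P=heldw.im,heldw.P
m=(im.min(-1)>140)&(abs(P[...,2]-.022)<.005)&(abs(P[...,0]-.42)<.045)&(abs(P[...,1]+.235)<.045)
for c in comps(m,100): print('plate',cv2.minAreaRect((P[c][:,:2]*1000).astype(np.float32)))
m=(im[...,0].astype(int)-im[...,1]>60)&(abs(P[...,2]-.077)<.004)&(np.hypot(P[...,0]-.4193,P[...,1]+.2356)<.04)
q=P[m]*1000; print('disc',len(q), q.min(0) if len(q) else '',q.max(0) if len(q) else '')
togo(419,-235.7,100,1.8)
```

```text
t 27.95 tcp [ 419.9 -235.4  120.2] jaw yaw 1.83 w 42.2 F [ 0.7  0.2 -4.4]
9472 [[-29.4 -25.4 -24.4]
 [-13.   -0.5 -10.6]
 [ 44.4  22.   10.8]]
knob top -28.37405876368394 ((-0.10753839462995529, -0.7212578058242798), 13.577075958251953) tilt [-1.63870725e-03 -6.24798929e-03 -2.83587035e+01]
units to go [-0.39 -0.02  0.  ] turn units 0.00
plate ((419.1902770996094, -223.87960815429688), (60.01296615600586, 35.42365264892578), 1.910453200340271)
disc 1675 [ 392.89894041 -243.07299368   73.00983744] [ 445.32372092 -209.4023885    78.79108385]
units to go [ 0.41 -0.02  0.  ] turn units 0.00
```

>>> {"api": "play_rows", "payload": {
  "rows": [
    [0.15,-0.01,0,0,150],
    [0.15,0,0,0,150],
    [0.08,0,0,0,150],
    [0.02,0,0,0,150],
    [0,0,0,0,150],
    [0,0,0,0,150]
  ]
}}

```text
clock: 28.6
eef_pos: [0.4194, -0.2358, 0.1005]
tcp_rot: [1.186, 1.224, -1.186]
force: [-0.2, 0.2, -5.2]
gripper_width: 0.496
```

Run:
```python
from h import *
R,p,s=tool(); print(p*1000,s['force']); togo(419,-235.7,98.5,1.8)
```

```text
[ 419.40440434 -235.77373577  100.45525078] [-0.24909833  0.20493208 -5.21190395]
units to go [ 0.04 -0.01 -0.  ] turn units 0.00
```

>>> {"api": "play_rows", "payload": {
  "rows": [
    [0.02,0,0,0,150],
    [0.01,0,0,0,150],
    [0,0,0,0,150],
    [0,0,0,0,150]
  ]
}}

```text
clock: 29.0
eef_pos: [0.4193, -0.2357, 0.0988]
tcp_rot: [1.186, 1.224, -1.186]
force: [-0.2, -0.6, -3.7]
gripper_width: 0.498
```

>>> {"api": "play_rows", "payload": {
  "rows": [
    [0.01,0,0,0,150],
    [0,0,0,0,150],
    [0,0,0,0,150]
  ]
}}

```text
clock: 29.3
eef_pos: [0.4194, -0.2358, 0.0985]
tcp_rot: [1.186, 1.224, -1.186]
force: [-1.0, -0.0, -1.4]
gripper_width: 0.5
```

Partial weight is taken up (−5 to −1.4 N), so it's in contact. I'll release and retreat.

>>> {"api": "play_rows", "payload": {
  "rows": [
    [0,0,0,0,125],
    [0,0,0,0,105],
    [0,0,0,0,80],
    [0,0,0,0,60],
    [0,0,0,0,57],
    [-0.2,0,0,0,57],
    [-0.4,0,0,0,57],
    [-0.5,0,0,0,57]
  ]
}}

```text
clock: 30.1
eef_pos: [0.419, -0.2355, 0.1541]
tcp_rot: [1.186, 1.225, -1.186]
force: [0.2, 0.6, 0.6]
gripper_width: 0.778
```

>>> {"api": "play_rows", "payload": {
  "rows": [
    [-0.5,0,0,0,57],
    [-0.5,0,0,0,57],
    [-0.3,0,0,0,57],
    [0,0,0,0,57],
    [0,0,0,0,57],
    [0,0,0,0,57]
  ]
}}

```text
clock: 30.7
eef_pos: [0.419, -0.2355, 0.2174]
tcp_rot: [1.186, 1.225, -1.187]
force: [-0.5, -0.3, -0.4]
gripper_width: 0.779
```

Run:
```python
from h import *; from m import *
im,D,P,T=look('w14')
r=(im[...,0].astype(int)-im[...,2]>50)
for z in(.127,.111): disc(im,D,P,r,z,.419,-.2357,.04)
m=(im.min(-1)>140)&(abs(P[...,2]-.022)<.004)&(np.hypot(P[...,0]-.42,P[...,1]+.235)<.05)
for c in comps(m,100): print('plate',cv2.minAreaRect((P[c][:,:2]*1000).astype(np.float32)))
im,D=optics.get_image('side'); run('side',im,D,cal('side')); save('side1',im)
```

```text
t 30.7 tcp [ 419.  -235.5  217.4] jaw yaw 1.8 w 66.2 F [-0.5 -0.3 -0.4]
disc n 724 circle ((418.8077697753906, -235.74131774902344), 13.123384475708008) z 126.9 rect ((418.9130859375, -235.65394592285156), (25.394962310791016, 25.75857925415039))
disc n 1038 circle ((418.8235168457031, -235.59335327148438), 21.973711013793945) z 111.6 rect ((418.7835998535156, -235.5708465576172), (43.106502532958984, 42.804325103759766))
plate ((419.0395202636719, -223.15603637695312), (60.05751037597656, 33.65824890136719), 1.471659779548645)
side yellow px 255.0 286.0 833 z 0.0156 rect [ 420.3 -233.6] [110.8 111.4] 2.3
side yellow px 331.0 301.0 190 z 0.016 rect [ 540.  -401.3] [ 17.1 108. ] 83.1
side yellow px 343.0 313.0 189 z 0.0152 rect [ 542.7 -442.2] [111.9  17.4] 12.1
side copper px 255.0 268.0 295 z 0.1144 rect [ 419.6 -238.8] [29.4 43.3] 88.3
side blue px 316.0 241.0 455 z 0.0603 rect [ 618.8 -252.2] [52.7 51.7] 46.8
side steel px 208.0 103.0 142 z 0.0297 rect [717.1 422.2] [91.8 25. ] 79.1
side steel px 284.0 150.0 291 z 0.0228 rect [784.3  80.3] [106.3  44. ] 87.8
side steel px 362.0 232.0 99 z 0.0046 rect [ 761.8 -293.4] [229.   16.2] 0.2
side steel px 415.0 235.0 69 z 0.0039 rect [ 872.3 -398.4] [ 17.2 139.6] 87.7
side steel px 452.0 243.0 47 z 0.0042 rect [ 936.4 -478.1] [89.6 18.3] 89.4
side steel px 380.0 289.0 678 z 0.0129 rect [ 631.8 -417.5] [75.9 23.7] 3.1
side steel px 198.0 262.0 56 z 0.0037 rect [348.6 -86.1] [94.2 40.8] 88.2
side steel px 426.0 327.0 368 z 0.0035 rect [ 700.5 -599. ] [ 76.3 475.3] 81.4
side steel px 246.0 281.0 84 z 0.0267 rect [ 396.7 -230.2] [47.3 15.9] 82.0
side steel px 246.0 316.0 66 z 0.0035 rect [ 340.4 -297.5] [  8.6 120.3] 87.8
```

View pics/side1.png

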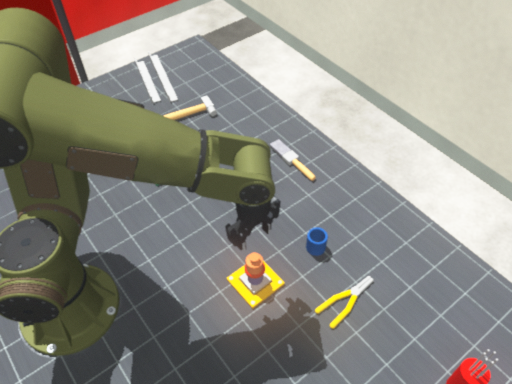

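View pics/w14.png

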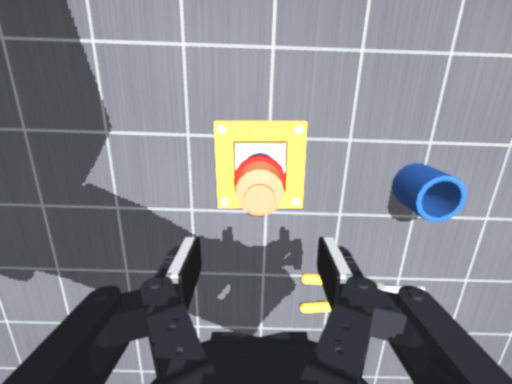

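The full stack is upright on the yellow fixture at (255,275) in the side view. The wrist view shows the weight at (260,190), centred with its top at 126.9 mm (127 expected), and the gripper is clear. Handing in.

```bash
python3 -c "
from rig import robot; print(robot.hand_in())"
```

```text
the job is handed in; nothing more can be done
None
```

The machine foot is stacked on the yellow fixture and the job is handed in at about 31 s on the robot's clock, well inside the 115 s limit. I laid the square plate, the small blue pipe, the red disc and the copper weight in that order, letting go of each part before fetching the next.

**Last checks on the stack:**

| Part | Offset from what it sits on | Height |
|---|---|---|
| Plate | about 1 mm from the outline's centre, square within 0.2° | top at 21.9 mm (expected 22) |
| Pipe | about 1 mm | top at 66.6 mm (expected 67) |
| Disc | under 1 mm, level | top at 76.9 mm (expected 77) |
| Weight | under 1 mm, knob up | top at 126.9 mm (expected 127) |

The weight's offset and height were measured after the last release. The other figures were taken just after each part was let go. The gripper was about 90 mm above the stack at hand-in.

**Bystanders:** In the final side view, the brush, pliers and hammer head were where they had been, within camera noise of about 3 mm. The finished grey foot was hidden behind the arm in that view, so I did not check it again; the arm never went near it.

The side camera read the weight 2 to 3 mm off from the wrist camera. That is within its calibration error and the part was only partly masked. No check failed.

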